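Zero the comparator dial on a drilled bar

ROBOT

A 6-joint arm with a two-finger parallel gripper is mounted at the origin on the work surface. World frame = base frame: x ahead of the robot, y to its left, z up, the work surface at z = 0. Lengths are in m, angles in degrees, forces in N, time in s.
With the tool pointing down it reaches from about 0.35 to 0.875 m from the base axis. Payload 4.2 kg.
Tool frame: the origin (TCP) lies midway between the tips of the shut fingers; the grasp point (between the pads) lies 19 mm behind it; z points along the fingers, y is the line along which they close (so a half turn about z gives the same grasp; the last joint's range is limited). The gripper opens to 87 mm and grips with 3 to 60 N. Pads are 19 mm wide; open, the fingers measure 117 mm over their backs; the gripper's body (75 mm by 190 mm) begins 51 mm behind the grasp point.
Start: joints at [80.764, 22.042, 0.453, 0, -68.411, -14.817], TCP at [0.255, 0.571, 0.223] pointing down, gripper open.
Joint ranges: [-179.83, 179.83], [-69.29, 118.12], [-61.27, 80.66], [-181.25, 117.63], [-171.15, -9.14], [-177.46, 177.46]. Speed limits (degrees/s): [159.86, 159.86, 180, 180, 180, 180].

INTERFACE

Orientations are given as [roll, pitch, yaw] about the fixed x, y, z axes, in that order (R = Rz(yaw) Ry(pitch) Rx(roll)).
In Python, from workcell import env gives the robot as it stands. The module is installed in compiled form; this text tells all that it offers. Calls block until the motion is done:
- env.goto(position, orientation): joint-space move of the TCP to a pose.
- env.move_straight(position, rotation=None, rate=0.15, force_limit=None): straight line of the TCP; rotation=None keeps the orientation; rate is the mean speed in m/s. With force_limit (N) it stops when the force on the tool has changed by that much, and returns True; else False.
- env.set_joints(angles): joint-space move.
- env.gripper_to(opening, grasp_force=None): opening from 0.0 (shut) to 1.0 (fully open); grasp_force is the grip in N (None keeps the last); returns when the fingers have stopped.
- env.dwell(seconds).
- env.inverse_kinematics(position, orientation): joint angles nearest the present ones, or None.
- env.read_state(): the state.
- env.grab_frame(name): name is "side" or "top"; returns a dict with "image" (400x640x3 uint8, blue, green, red), "fx", "fy", "cx", "cy" (pixels), "position" and "orientation" of the camera in the world. Camera axes: x right, y up, looking along -z (the intrinsics and any distortion apply to the point x, -y, -z); pixel columns grow to the right and rows downward; lengths in m; the calibration is good to about 2 mm. A picture is of the moment at which its call begins. There is no depth.
A pose or a line that the arm cannot do raises env.Unreachable and nothing moves.
- env.close_job(): hands the job in; it is judged then, once.
Trained networks look in a picture, given as the dict that the camera call returned (one of the last four; its "shot" number tells which), for a name from the list of things; names that differ only in an ending like _2 or _b are one class to them, and where a whole thing is asked for, a point or a joint stands for the part that bears it (a point fixed in the world has none). Each returns a list of dicts, best first, with "score" (0 to 1); they miss things now and then, are a little off and sometimes report something else, mostly with a low value. They report only what shows in the picture. A call takes as long as a camera call.
- env.search_frame(picture, thing): "xyz" ([x, y, z] in m, in world coordinates, good to about 4 mm: the middle of the surface that is visible of it).
- env.trace(picture, thing): "mask" (400x640 bool, what is visible of it).
The state is a dict: "clock": time; "joint_positions": joint angles; "qvel": joint speeds; "joint_torque": joint torques, N m; "position": TCP position; "tool_rot": TCP orientation; "force": force on the tool from outside, world axes, zero at the start; "wrist_torque": the same for the moment, N m; "opening": opening from 0.0 (shut) to 1.0 (fully open); "finger_force": force on a finger pad.
Only numpy, scipy, OpenCV 4.12 (cv2) and the standard library are available. Lean on these libraries where they do the work, as an engineer would, in place of code of your own. Each camera call takes 0.05 s, during which the arm holds its last target. There are 200 camera calls.

TASK

Slide the drilled aluminium bar along its guide rails, under the dial gauge, until its bevelled nose rests against the end stop, without ramming the stop. Then, with the bar left there, turn the gauge's bezel by its lugs until the zero mark on the dial (the black wedge) stands right under the tip of the needle, and let go. Leave the other things on the bench where they are.

Things in the scene. Friction and masses are not known exactly. Their poses are not given: they have to be found in the camera images.
- bed: Fixed steel base plate, 12 mm thick (upper face z = 12). Origin on the bench right below the gauge's axis; z up, y along the bar's travel towards the stop, x towards the gauge's column. Spans x -50..95, y -300..110. Two rails 7 mm high (y -130..70) leave a 46 mm wide channel centred on x = 0, closed at y = 70 by an end stop 70 mm wide, 16 mm high.
- bar: Loose drilled aluminium bar, about 0.4 kg, 44 mm wide (x), 210 mm long (y), 16 mm thick, lying on the bed with its nose between the rails. Origin: centre of its underside; its y points to the nose, whose last 30 mm bevel down to 5 mm thickness. A black screw head 12 mm across and 7 mm high stands on its top 13 mm from the tail end.
- bar_nose (a point): Bottom edge of the bar's bevelled nose, mid-width: it meets stop_face when the bar is home.
- bar_tail (a point): Centre of the bar's square tail face (8 mm above the bar's underside).
- stop_face (a point): Foot of the end stop's face, mid-channel, on the bed's upper face; axes as the bed's. The bar is home when bar_nose is here.
- gauge: Fixed dial gauge, face up over the channel, bracketed from the column. Origin on its axis, 0..2.5 mm above the bed's (clamped height differs each time, hence the needle's reading too). Heights above origin: bracket and stem underside 42, body 64..86 (90 mm diameter), bezel 86..106, lugs to 120 mm. Its sprung plunger, tip at 23, is lifted by the bar's bevel.
- column_top (a point): Top centre of the gauge's round steel column, 22 mm diameter, 68 mm from the gauge's axis on the bed's +x side, just outside the bezel and 28 mm above its rim: it bars a finger from passing there.
- bezel (a joint): Angle of the aluminium bezel (100 mm diameter) that carries the white dial card and its zero mark, rad, clockwise seen from above; at 0 (and every full turn) the zero mark lies towards the bed's -x. Stiff to turn (about 0.07 N m), stays where it is left, has room for a full turn either way.
- needle (a joint): Angle of the black needle (under the glass), rad, clockwise seen from above; at 0 it points to the bed's -x. It swings clockwise by 0.9 to 2.1 rad as the bar lifts the plunger.
- needle_tip (a point): Tip of the needle, 36 mm from the gauge's axis.
- zero_mark (a point): Point on the dial's zero mark (black wedge on the dial card), 36 mm from the gauge's axis. The lugs lie 90 degrees either side of it.
- lug_a (a point): Centre of the top of one of the two equal upright lugs on the bezel's rim: round posts 9 mm in diameter, standing 14 mm above the rim, 44 mm from the axis, one across from the other.
- lug_b (a point): Centre of the top of the other lug.
- screwdriver: Bystander: screwdriver lying beyond the column. Leave alone.
- screw_jar: Bystander: jar, 48 mm diameter, 55 mm high, origin under its centre. Leave alone.
- tape: Bystander: roll of tape lying flat, 68 mm diameter, 19 mm high, beyond the stop. Leave alone.
- gauge_block: Bystander: steel block 30 x 50 x 18 mm, on the robot's side of the bed. Leave alone.
- wrench: Bystander: wrench on the right of the bench. Leave alone.
- parts_tray: Bystander: open grey tray 120 x 160 x 35 mm on the left. Leave alone.
- mug: Bystander: white mug, 80 mm diameter, 90 mm high, on the right. Leave alone.

How it is judged:
By the outcome, as a careful person would: the job done as asked, in the order asked, and still so for the second after the job is handed in, with the robot touching nothing.
It also fails if it takes over 67 s, if anything falls off the work surface, if the arm or the gripper's body presses on something with over 40 N, if the wrist force passes 120 N, or if a joint passes its speed limit or range.

## Working session

There is one attempt and no reset: what is moved stays moved. The work goes in short steps, each a Python script; the robot and the scene stay as the last script left them, time stands still between calls to the robot, and variables do not carry over. Pictures are saved under pics/ and viewed, at most 10 in all, crops included, and the job is handed in when it is done.

```bash
mkdir -p pics
python3 - <<'E'
from workcell import env
import cv2,numpy as np
s=env.read_state();print(s['clock'],s['position'],s['tool_rot'],s['opening'])
for n in("top","side"):
    f=env.grab_frame(n);cv2.imwrite(f"pics/{n}0.png",f["image"])
    print(n,{k:(np.round(v,4).tolist() if not isinstance(v,(int,str)) else v) for k,v in f.items() if k!="image"})
    for t in["bed","bar","bar_nose","bar_tail","stop_face","gauge","column_top","needle_tip","zero_mark","lug_a","lug_b","gauge_block","screw_jar","tape","mug","wrench","parts_tray","screwdriver"]:
        try:r=env.search_frame(f,t)
        except Exception as e:print(t,e);continue
        print(t,[(np.round(d["xyz"],4).tolist(),round(float(d["score"]),2)) for d in r[:3]])
E
```

```text
0.0 [0.2544532  0.57020505 0.22147815] [ 1.79877068e+02 -4.65756912e-03 -2.40626668e+01] 1.002326506229394
top {'fx': 386.9692, 'fy': 386.9692, 'cx': 320.9405, 'cy': 203.2545, 'position': [0.4538, 0.0095, 1.4333], 'orientation': [5.246, -0.3102, -88.4984], 'shot': 1}
bed [([0.6239, -0.0402, 0.0141], 0.62), ([0.5668, 0.0777, 0.1033], 0.61)]
bar [([0.5925, -0.0672, 0.03], 0.67)]
bar_nose [([0.5937, -0.062, 0.0266], 0.83), ([0.5663, 0.0774, 0.1052], 0.19), ([0.3994, 0.4563, -0.0007], 0.17)]
bar_tail [([0.5976, -0.0633, 0.024], 0.59)]
stop_face [([0.6272, -0.0395, 0.014], 0.68), ([0.5687, 0.0734, 0.1016], 0.4)]
gauge [([0.5725, 0.0784, 0.1071], 0.79)]
column_top [([0.5804, 0.0807, 0.11], 0.71)]
needle_tip []
zero_mark [([0.5678, 0.0744, 0.1028], 0.84)]
lug_a [([0.5676, 0.0759, 0.1096], 0.74)]
lug_b [([0.5676, 0.0759, 0.1096], 0.74)]
gauge_block [([0.573, 0.0806, 0.1059], 0.73), ([0.4849, -0.0447, 0.0123], 0.7), ([0.5982, -0.0643, 0.0258], 0.25)]
screw_jar [([0.7332, -0.0551, 0.0541], 0.69)]
tape [([0.5336, 0.2521, 0.0161], 0.68), ([0.4298, -0.4109, 0.0055], 0.58)]
mug [([0.6601, -0.394, 
[... 797 characters left out ...]
7], 0.75)]
column_top [([0.5825, 0.0985, 0.1057], 0.62), ([0.6039, 0.101, 0.0113], 0.61)]
needle_tip [([0.5675, 0.0917, 0.1082], 0.61)]
zero_mark [([0.5672, 0.088, 0.1099], 0.65)]
lug_a [([0.5704, 0.0887, 0.1076], 0.84)]
lug_b [([0.5704, 0.0887, 0.1076], 0.84)]
gauge_block [([0.4785, -0.0362, 0.0184], 0.58), ([0.5684, 0.091, 0.1078], 0.56)]
screw_jar [([0.7346, -0.0408, 0.0359], 0.5)]
tape [([0.5378, 0.2594, 0.017], 0.93)]
mug [([0.4237, -0.4085, 0.0053], 0.69), ([0.655, -0.3631, 0.0604], 0.56)]
wrench [([0.4218, -0.4075, 0.0079], 0.52)]
parts_tray [([0.4043, 0.458, 0.0053], 0.95), ([0.7312, 0.1094, 0.022], 0.61), ([0.5822, 0.1029, 0.104], 0.28)]
screwdriver [([0.7302, 0.109, 0.0213], 0.84)]
```

```bash
cat > h.py <<'E'
import numpy as np,cv2
from scipy.spatial.transform import Rotation as R
def pose(f): return np.array(f["position"]),R.from_euler("xyz",f["orientation"],degrees=True).as_matrix()
def proj(f,P):
    c,M=pose(f);q=(np.atleast_2d(P)-c)@M
    return np.c_[f["cx"]+f["fx"]*q[:,0]/-q[:,2],f["cy"]-f["fy"]*q[:,1]/-q[:,2]]
def unproj(f,uv,z):
    c,M=pose(f);uv=np.atleast_2d(uv).astype(float)
    d=np.c_[(uv[:,0]-f["cx"])/f["fx"],-(uv[:,1]-f["cy"])/f["fy"],-np.ones(len(uv))]@M.T
    return c+d*((z-c[2])/d[:,2])[:,None]
E
python3 - <<'E'
import cv2
a=cv2.imread("pics/top0.png");b=cv2.imread("pics/side0.png")
cv2.imwrite("pics/t1.png",cv2.resize(a[100:280,230:450],None,fx=3.3,fy=3.3,interpolation=cv2.INTER_CUBIC))
cv2.imwrite("pics/s1.png",cv2.resize(b,None,fx=1.25,fy=1.25,interpolation=cv2.INTER_CUBIC))
E
```

```text
(no output)
```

View pics/top0.png

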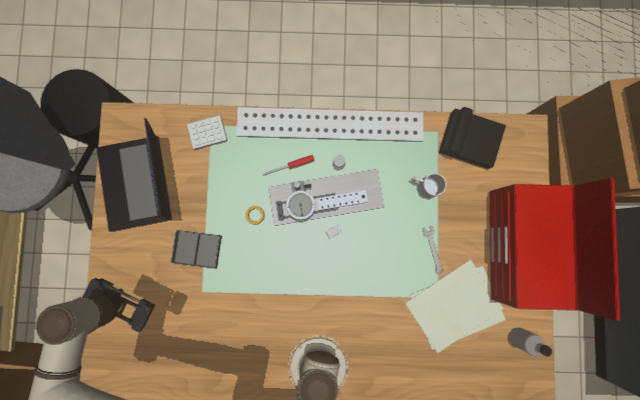

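View pics/s1.png

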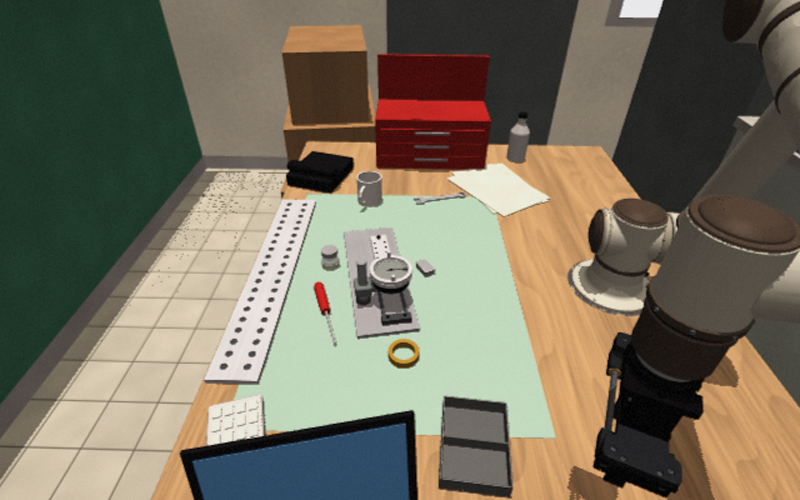

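View pics/t1.png

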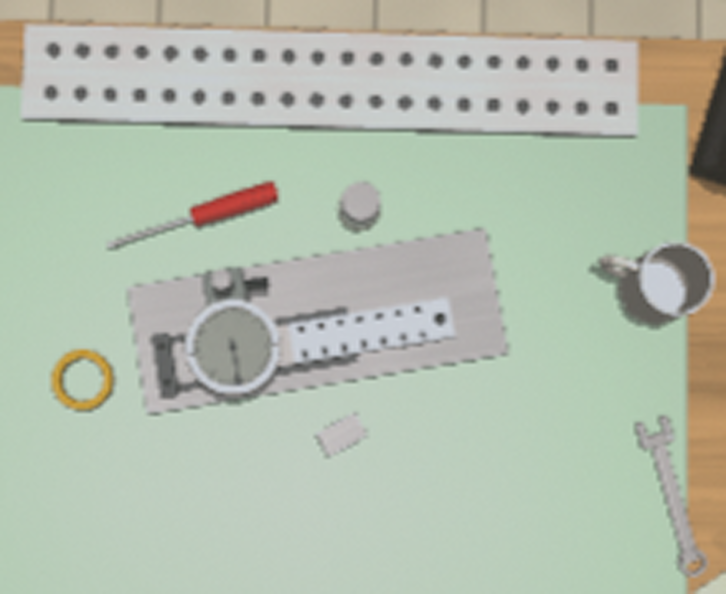

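The top view shows the bed tilted by about 9°, the gauge at about (300,205), the bar's tail with its black screw at about (363,196), and the block below the bed. The side view shows the gauge with its lugs at about (392,262)/1.25. Next I'll fit the bed, bezel and bar.

```bash
cat > m1.py <<'E'
from workcell import env
from h import *
from scipy.optimize import least_squares
f=env.grab_frame("top");g=env.grab_frame("side")
def best(fr,t,near):
    r=env.trace(fr,t);b=None
    for d in r:
        m=np.asarray(d["mask"]).astype(np.uint8);ys,xs=np.nonzero(m)
        print(t,round(float(d["score"]),2),m.sum(),round(xs.mean(),1),round(ys.mean(),1),xs.min(),xs.max(),ys.min(),ys.max())
        if b is None and abs(xs.mean()-near[0])<40 and abs(ys.mean()-near[1])<40:b=m
    return b
def cont(m):
    c,_=cv2.findContours(m,cv2.RETR_EXTERNAL,cv2.CHAIN_APPROX_NONE);return max(c,key=len)[:,0].astype(float)
mb=best(f,"bed",(325,197)); 
m=np.zeros((400,640),np.uint8)
p=unproj(f,cont(mb),0.012)[:,:2]
def sd(q):
    c,s=np.cos(q[2]),np.sin(q[2]);d=p-q[:2];l=np.c_[d@[c,s],d@[-s,c]]-[.0225,-.095]
    a=np.abs(l)-[.0725,.205];return np.where(a.max(1)>0,np.linalg.norm(np.maximum(a,0),axis=1),a.max(1))
s=least_squares(sd,[.57,.07,.16],loss="soft_l1",f_scale=.0015)
print("bed",s.x,np.degrees(s.x[2]),np.median(abs(s.fun)))
np.save("bed.npy",s.x)
for fr,n,nr in((f,"top",(300,205)),(g,"side",(312,217))):
    c=best(fr,"bezel",nr)
    if c is not None:
        P=unproj(fr,cont(c),.106);(x,y),r=cv2.minEnclosingCircle(P[:,:2].astype(np.float32));print(n,"bezel",x,y,r,np.median(P,0))
    b=best(fr,"bar",(340,197) if n=="top" else (302,197))
    if b is not None:
        P=unproj(fr,cont(b),.028)[:,:2]-s.x[:2];c_,s_=np.cos(s.x[2]),np.sin(s.x[2]);l=np.c_[P@[c_,s_],P@[-s_,c_]]
        t=l[l[:,1]<l[:,1].min()+.03];print("bar y",l[:,1].min(),l[:,1].max(),"x near tail",t.min(0),t.max(0))
x=s.x;c_,s_=np.cos(x[2]),np.sin(x[2])
W=lambda l:np.array([x[0]+c_*l[0]-s_*l[1],x[1]+s_*l[0]+c_*l[1],l[2]])
big=[]
for fr in(f,g):
    uv=proj(fr,W([0,0,.106]))[0];u,v=np.round(uv).astype(int);k=8
    im=cv2.resize(fr["image"][v-36:v+36,u-36 if fr is f else u-36:u+36],None,fx=k,fy=k,interpolation=cv2.INTER_CUBIC)
    for a in np.linspace(0,2*np.pi,60):
      for R0,h in((.05,.106),):
        q=(proj(fr,W([R0*np.cos(a),R0*np.sin(a),h]))[0]-[u-36,v-36]+.5)*k;cv2.circle(im,tuple(q.astype(int)),2,(0,0,255),-1)
    for l in([-.05,-.3,.012],[-.05,.11,.012],[.095,.11,.012],[-.023,.07,.012],[.023,.07,.012],[0,0,.106],[0,-.14,.028]):
        q=(proj(fr,W(l))[0]-[u-36,v-36]+.5)*k;cv2.circle(im,tuple(q.astype(int)),4,(255,0,255),-1)
    big.append(im)
cv2.imwrite("pics/g1.png",cv2.resize(np.hstack(big),(800,400)))
E
python3 m1.py
```

```text
bed 0.95 2813 329.4 194.7 269 382 170 224
bed 0.74 148 299.8 161.8 287 312 156 167
bed 0.66 843 299.1 201.1 285 314 181 219
bed [0.5661356  0.08077366 0.20265647] 11.611360707091732 0.004232092501984849
bezel 0.62 680 299.8 204.8 286 314 190 219
top bezel 0.5687348246574402 0.0789286270737648 0.05154702439904213 [0.56918846 0.07901735 0.106     ]
bar 0.91 659 339.9 200.2 314 366 191 210
bar 0.3 806 299.7 201.5 286 314 181 219
bar y -0.24266250206417234 -0.04878921151918681 x near tail [-0.02268135 -0.2426625 ] [ 0.02258593 -0.21426683]
bezel 0.85 773 312.4 217.0 296 329 201 230
side bezel 0.5693711638450623 0.0802392065525055 0.06689360737800598 [0.56753599 0.08741784 0.106     ]
bar 0.64 217 303.4 196.3 297 310 188 206
bar 0.64 2527 302.2 233.3 275 335 182 270
bar y -0.24775694093411407 -0.14423269564084945 x near tail [-0.02383117 -0.24775694] [ 0.01948702 -0.21803316]
```

View pics/g1.png

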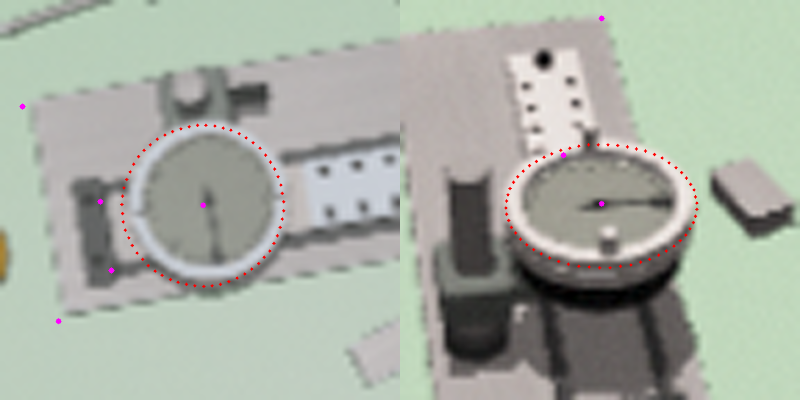

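The bezel sits at about (0.569, 0.079). The needle and wedge both point roughly towards bed -x and the lugs lie along ±y. The bed mask gave a poor yaw, so I'll refit on its hull, then push the bar.

```bash
cat > m2.py <<'E'
from workcell import env
from h import *
from scipy.optimize import least_squares
f=env.grab_frame("top")
M=[np.asarray(d["mask"]).astype(np.uint8) for d in env.trace(f,"bed")]
m=max(M,key=lambda a:a.sum());print(m.sum())
c,_=cv2.findContours(m,cv2.RETR_EXTERNAL,cv2.CHAIN_APPROX_NONE)
h=cv2.convexHull(np.vstack(c))[:,0].astype(np.float32)
rc=cv2.boxPoints(cv2.minAreaRect(h));print("px",rc.tolist())
k=np.zeros_like(m);cv2.fillPoly(k,[h.astype(int)],1);cc,_=cv2.findContours(k,0,1)
p=unproj(f,cc[0][:,0].astype(float),0.012)[:,:2]
def sd(q):
    c,s=np.cos(q[2]),np.sin(q[2]);d=p-q[:2];l=np.c_[d@[c,s],d@[-s,c]]-[.0225,-.095]
    a=np.abs(l)-[.0725,.205];return np.where(a.max(1)>0,np.linalg.norm(np.maximum(a,0),axis=1),a.max(1))
s=min((least_squares(sd,[.57,.075,y],loss="soft_l1",f_scale=.003) for y in(.12,.15,.2)),key=lambda s:s.cost)
print("bed",s.x,np.degrees(s.x[2]),np.median(abs(s.fun)),np.abs(s.fun).max())
x=s.x;c_,s_=np.cos(x[2]),np.sin(x[2])
loc=lambda P:np.c_[(P[:,:2]-x[:2])@[c_,s_],(P[:,:2]-x[:2])@[-s_,c_]]
b=np.asarray(env.trace(f,"bar")[0]["mask"]).astype(np.uint8)
q=cv2.findContours(b,0,1)[0];q=max(q,key=len)[:,0].astype(float)
l=loc(unproj(f,q,.028));t=l[l[:,1]<-.1]
print("bar y",l.min(0),l.max(0),"tail edge sorted",np.sort(l[:,1])[:8],"midx",(t[:,0].min()+t[:,0].max())/2, np.degrees(np.deg2rad(cv2.minAreaRect(l.astype(np.float32)*1000)[2])))
print("gauge in bed",loc(np.array([[.5687,.0789,0]])))
np.save("bed.npy",x)
im=f["image"]
W=lambda l:np.array([x[0]+c_*l[0]-s_*l[1],x[1]+s_*l[0]+c_*l[1],l[2]])
im=cv2.resize(im[150:240,255:400],None,fx=5.5,fy=5.5,interpolation=cv2.INTER_CUBIC)
for L in([-.05,-.3,.012],[-.05,.11,.012],[.095,.11,.012],[.095,-.3,.012],[-.023,.07,.028],[.023,.07,.028],[0,0,.106],[0,l[:,1].min(),.028],[.023,-.13,.019],[-.023,-.13,.019]):
    u=(proj(f,W(L))[0]-[255,150]+.5)*5.5;cv2.circle(im,tuple(u.astype(int)),3,(255,0,255),-1)
cv2.imwrite("pics/b2.png",im)
E
python3 m2.py
```

```text
3008
px [[266.654052734375, 185.47569274902344], [377.77838134765625, 167.9297637939453], [384.12701416015625, 208.1378631591797], [273.002685546875, 225.6837921142578]]
bed [0.56965167 0.07841619 0.18674846] 10.699898812644557 0.0020322081471458586 0.0051385223531979635
bar y [-0.02201188 -0.23887353] [ 0.02199883 -0.05022457] tail edge sorted [-0.23887353 -0.23824747 -0.2376217  -0.23699622 -0.23651201 -0.23637105
 -0.23588622 -0.23574617] midx -6.523885382811803e-06 89.59527587890625
gauge in bed [[-0.00084529  0.00065209]]
```

View pics/b2.png

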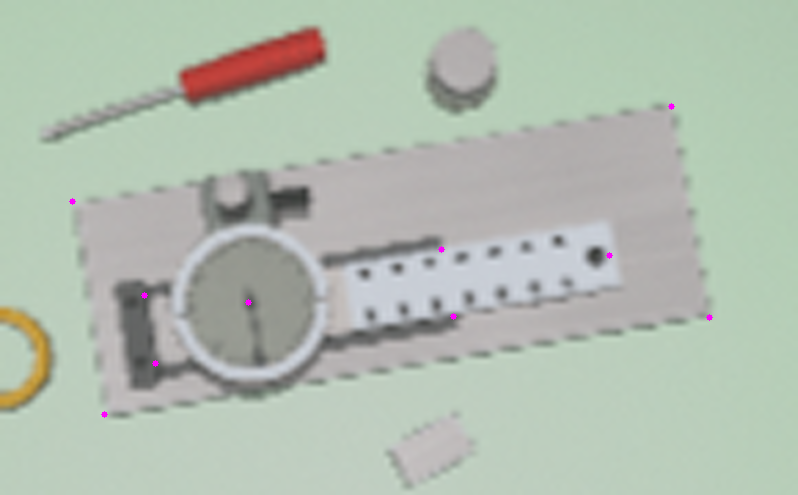

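```bash
cat >> h.py <<'E'
try: bed=np.load("bed.npy")
except Exception: bed=np.zeros(3)
Y=np.degrees(bed[2])
def W(x,y,z):
    c,s=np.cos(bed[2]),np.sin(bed[2]);return np.array([bed[0]+c*x-s*y,bed[1]+s*x+c*y,z])
def L(P):
    c,s=np.cos(bed[2]),np.sin(bed[2]);d=np.asarray(P)[:2]-bed[:2];return np.array([d@[c,s],d@[-s,c]])
E
cat > push1.py <<'E'
from workcell import env
from h import *
ik=[(y,env.inverse_kinematics(W(0,-.272,.22),[180,0,y])) for y in(Y+90,Y-90)]
for i in ik:print(i)
y=min((i for i in ik if i[1] is not None),key=lambda i:abs(i[1][5]))[0]
env.gripper_to(0.0,20)
env.goto(W(0,-.275,.22),[180,0,y])
env.move_straight(W(0,-.275,.05))
print(env.move_straight(W(0,-.275,.018),rate=.06,force_limit=10))
print(env.move_straight(W(0,-.225,.018),rate=.03,force_limit=2.0))
s=env.read_state();print(s["clock"],L(s["position"]),s["position"],s["force"],s["opening"])
E
python3 push1.py
```

```text
(np.float64(100.69989881264456), array([  -2.66641853,   24.41336887,    3.79567425,    0.        ,
        -69.38230538, -166.63368266]))
(np.float64(-79.30010118735544), array([ -2.66641853,  24.41336887,   3.79567425,   0.        ,
       -69.38230538,  13.36631734]))
False
True
9.7417 [-0.00037261 -0.25199337] [ 0.61607185 -0.16926498  0.0175074 ] [ 0.34458383  0.43236669 -0.73903607] 0.005172267312359514
```

```bash
cat > push2.py <<'E'
from workcell import env
from h import *
def rep(h):
    s=env.read_state();print(h,round(s["clock"],2),L(s["position"]),np.round(s["position"][2],4),np.round(s["force"],2))
for y in(-.22,-.19,-.175,-.165,-.158):
    h=env.move_straight(W(0,y,.018),rate=.04 if y<-.17 else .02,force_limit=15);rep(h)
    if h:break
E
python3 push2.py
```

```text
False 10.71 [ 0.00025679 -0.21979508] 0.0182 [0.17 0.2  0.2 ]
False 11.61 [ 4.51822682e-05 -1.89537468e-01] 0.0181 [ 0.28 -1.68  0.8 ]
False 12.13 [-8.73617835e-06 -1.74681117e-01] 0.018 [ 0.49 -0.79  1.28]
False 12.78 [-1.70439454e-06 -1.64985012e-01] 0.018 [ 0.52 -3.47  0.83]
False 13.28 [-4.94878337e-05 -1.57831079e-01] 0.018 [ 0.87 -2.95  1.62]
```

```bash
cat > push3.py <<'E'
from workcell import env
from h import *
def rep(h):
    s=env.read_state();print(h,round(s["clock"],2),L(s["position"]),np.round(s["position"][2],4),np.round(s["force"],2))
h=env.move_straight(W(0,-.138,.018),rate=.008,force_limit=5);rep(h)
env.dwell(.2);rep(h)
f=env.grab_frame("side");t=env.grab_frame("top")
def crop(fr,p,r,k):
    u,v=np.round(proj(fr,p)[0]).astype(int);return cv2.resize(fr["image"][v-r:v+r,u-r:u+r],None,fx=k,fy=k,interpolation=cv2.INTER_CUBIC)
cv2.imwrite("pics/p3.png",np.hstack([crop(t,W(0,0,.06),50,4),crop(f,W(0,.0,.06),50,4)]))
E
python3 push3.py
```

```text
True 14.37 [-0.00018394 -0.15279126] 0.0178 [ 0.73 -1.33  0.88]
True 14.57 [-0.00085518 -0.1528978 ] 0.0174 [ 0.84 -0.44 -0.06]
```

View pics/p3.png

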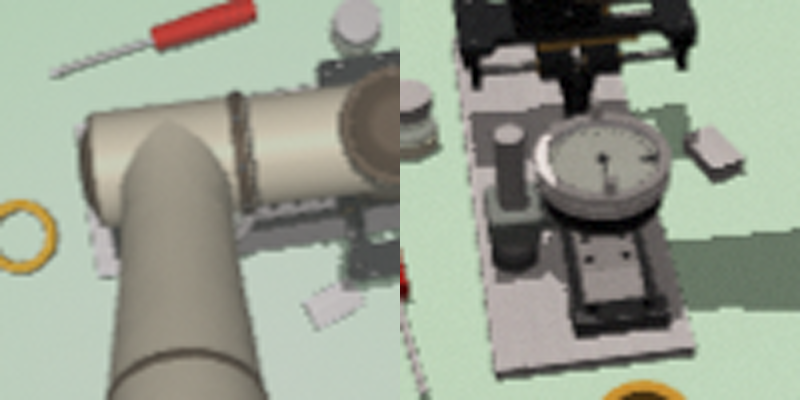

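The needle has swung to roughly +y, and the nose is very near the stop (right pane, about (615,300)). I'll press again to tell real stop contact from a friction spike.

```bash
cat > push4.py <<'E'
from workcell import env
from h import *
def rep(h):
    s=env.read_state();print(h,round(s["clock"],2),L(s["position"]),np.round(s["force"],2))
for lim in(8,8,12):
    p=env.read_state()["position"];q=W(0,L(p)[1]+.012,.018)
    h=env.move_straight(q,rate=.008,force_limit=lim);rep(h)
E
python3 push4.py
```

```text
True 15.22 [-0.00092306 -0.15278758] [-0.56 -1.23  0.39]
True 15.73 [-0.00118811 -0.15281307] [ 0.03 -1.09  1.92]
True 16.34 [-0.00151038 -0.15280628] [ 0.49 -1.23  1.1 ]
```

```bash
cat > m3.py <<'E'
from workcell import env
from h import *
import sys
if len(sys.argv)>2:
    p=L(env.read_state()["position"])
    env.move_straight(W(p[0],p[1]-.02,.018),rate=.08);env.move_straight(W(0,-.18,.2));env.goto([.45,-.3,.28],env.read_state()["tool_rot"])
t=env.grab_frame("top");f=env.grab_frame("side");print(env.read_state()["clock"])
for fr in(t,f):
    for n in("needle_tip","zero_mark","lug_a","bar_nose","bar_tail"):
        for d in env.search_frame(fr,n)[:3]:
            l=L(d["xyz"]);print(n,np.round(l*1000,1),round(d["xyz"][2],3),round(float(d["score"]),2),"cw ang from -x",round(np.degrees(np.arctan2(l[1],-l[0])),1))
# rectified dial views: bed -x down, +y left; 8 px/mm? 
out=[]
for fr in(t,f):
    S=4;n=100;z=.104
    gx,gy=np.meshgrid(np.arange(-50,50,1/S),np.arange(-50,50,1/S))
    P=np.array([W(-b/1000,-a/1000,z) for a,b in zip(gx.ravel(),gy.ravel())])
    uv=proj(fr,P).astype(np.float32).reshape(*gx.shape,2)
    out.append(cv2.remap(fr["image"],uv[...,0],uv[...,1],cv2.INTER_CUBIC))
np.save("rect.npy",np.array(out));cv2.imwrite(sys.argv[1],np.hstack(out))
E
python3 m3.py pics/r3.png move
```

```text
19.2417
needle_tip [  30.2 -136.4] 0.009 0.69 cw ang from -x -102.5
needle_tip [  1.2 -86.5] 0.026 0.28 cw ang from -x -90.8
zero_mark [ 0.7 -3.3] 0.1 0.94 cw ang from -x -102.7
lug_a [-1.9 -1.4] 0.107 0.86 cw ang from -x -35.4
bar_nose [ -1.7 -80.8] 0.024 0.87 cw ang from -x -88.8
bar_tail [  4.  -86.9] 0.022 0.83 cw ang from -x -92.6
zero_mark [ 2.2 10.4] 0.109 0.61 cw ang from -x 102.0
lug_a [1.5 9.1] 0.108 0.58 cw ang from -x 99.1
bar_nose [-1.5 30.2] 0.029 0.63 cw ang from -x 87.2
bar_nose [  1.2 182.7] 0.018 0.27 cw ang from -x 90.4
bar_tail [-111.3  -93.7] 0.014 0.18 cw ang from -x -40.1
```

View pics/r3.png

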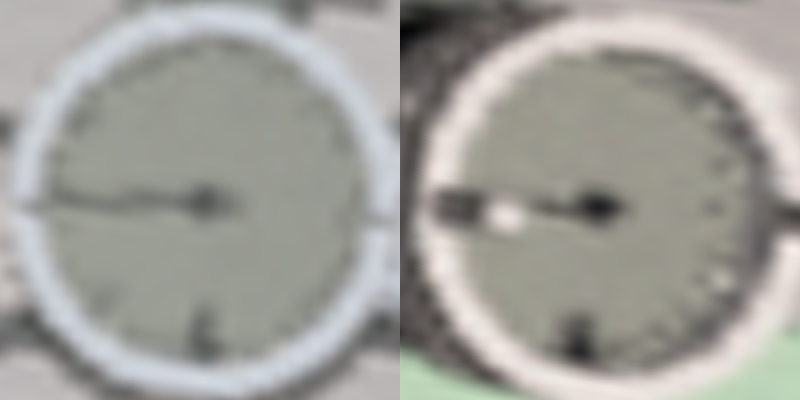

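The dial, rectified (down = bed -x, left = +y), shows the needle from the hub (205,203) to (50,195), about 92° clockwise. The wedge is at (203,335), about 2-3°, and the lugs are at (25,205) and (380,220). A clockwise turn of about 90° is needed, so I'll push both lugs as a couple with the fingers.

```bash
cat > turn1.py <<'E'
from workcell import env
from h import *
a0=50
yaw=lambda a:Y+90-a
env.gripper_to(63/87)
env.goto(W(0,0,.20),[180,0,yaw(a0)])
s=env.read_state();print(s["clock"],s["opening"],L(s["position"]),s["joint_positions"])
print(env.move_straight(W(0,0,.1115),rate=.08,force_limit=5))
s=env.read_state();t0=np.array(s["wrist_torque"]);print(s["position"],s["force"])
q=np.array(s["joint_positions"]);
for a in range(a0+5,96,5):
    qq=q.copy();qq[5]-=a-a0;env.set_joints(qq);s=env.read_state()
    print(a,round(s["clock"],2),round(s["tool_rot"][2],1),np.round(s["wrist_torque"]-t0,3),np.round(s["force"],1))
np.save("q.npy",np.r_[q,a0])
E
python3 turn1.py
```

```text
22.4583 0.7234360245696538 [ 2.62299432e-05 -5.61441246e-04] [ 2.39213933e+01  1.81612960e+01 -8.71669164e+00  1.17684611e-02
 -6.31052136e+01  1.16698757e+02]
False
[0.57010106 0.07856815 0.11213244] [-0.27451893 -0.46227195 -0.38483446]
55 23.97 45.8 [-0.033  0.023  0.061] [ 0.6 -0.5  0.5]
60 24.22 40.9 [-0.102  0.019  0.009] [-0.   0.2 -0.1]
65 24.47 35.9 [-0.103  0.063 -0.014] [ 0.1 -0.4 -0.1]
70 24.72 30.9 [-0.052  0.131 -0.01 ] [-0.1 -0.5  0.3]
75 24.97 26.0 [-0.19   0.27   0.038] [-1.8 -0.4 -0.1]
80 25.22 21.0 [-0.365  0.352  0.023] [-1.3 -1.  -1.1]
85 25.47 16.0 [-0.364  0.34   0.053] [-1.1 -1.9  0.1]
90 25.72 11.0 [-0.382  0.338  0.005] [-0.8 -0.4 -0.3]
95 25.97 6.0 [-0.261  0.361  0.056] [-1.5 -1.3 -0.2]
```

```bash
cat > turn2.py <<'E'
from workcell import env
from h import *
import sys
d=np.load("q.npy");q=d[:6];a0=d[6]
a_from,a_to,back=map(float,sys.argv[1:4])
def at(a):
    qq=q.copy();qq[5]-=a-a0;env.set_joints(qq)
n=max(1,int(np.ceil(abs(a_to-a_from)/10)))
for a in np.linspace(a_from,a_to,n+1)[1:]:
    at(a);s=env.read_state();print(round(a,1),round(s["clock"],2),round(s["tool_rot"][2],1),np.round(s["wrist_torque"],2),np.round(s["force"],1))
at(a_to-back)
p=env.read_state()["position"];env.move_straight([p[0],p[1],.2],rate=.12)
env.goto([.45,-.3,.28],env.read_state()["tool_rot"])
E
python3 turn2.py 95 157 5 && python3 m3.py pics/r4.png
```

```text
103.9 26.24 -2.8 [-0.18  0.2   0.01] [-0.1  0.  -0.2]
112.7 26.52 -11.7 [ 0.09  0.06 -0.  ] [ 0.2  0.6 -0. ]
121.6 26.79 -20.5 [-0.07 -0.02 -0.01] [-0.1 -0.2  0.2]
130.4 27.07 -29.4 [-0.02 -0.03 -0.03] [ 0.   0.6 -0. ]
139.3 27.34 -38.2 [0.04 0.   0.01] [ 0.2 -1.   1.4]
148.1 27.62 -47.1 [ 0.01 -0.07 -0.01] [-0.4  0.6  0.4]
157.0 27.89 -55.9 [ 0.05  0.   -0.03] [ 0.  -0.6 -0.2]
30.625
zero_mark [-2.1 -6.6] 0.1 0.82 cw ang from -x -72.3
lug_a [-0.6 -0. ] 0.103 0.57 cw ang from -x -1.2
bar_nose [ -1.3 -84.1] 0.022 0.91 cw ang from -x -89.1
bar_tail [ -0.8 -83.8] 0.023 0.84 cw ang from -x -89.4
bar_tail [-3.5 -3. ] 0.103 0.3 cw ang from -x -41.0
needle_tip [-3.  34.4] 0.026 0.27 cw ang from -x 85.0
zero_mark [ 2.9 12.3] 0.106 0.59 cw ang from -x 103.2
lug_a [-1.3 13.5] 0.11 0.7 cw ang from -x 84.6
bar_nose [ 1.2 13.8] 0.109 0.68 cw ang from -x 95.1
bar_tail [-0.6 35.8] 0.025 0.49 cw ang from -x 89.0
```

View pics/r4.png

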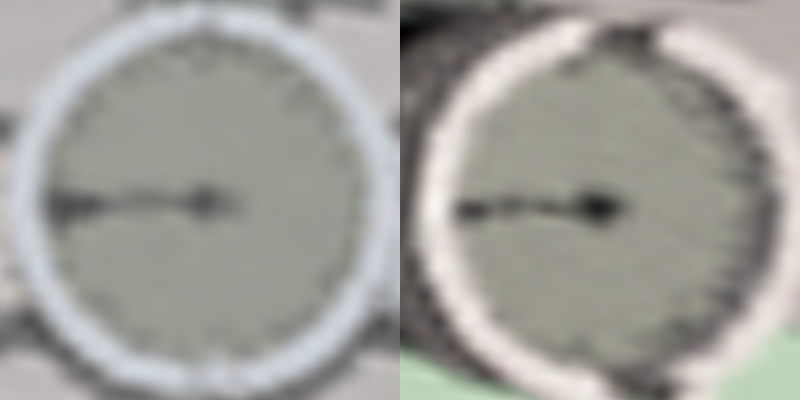

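Now the wedge is at (65,206) and the needle line ends at about (50-95,198) in the top pane, so it is within a few degrees. I'll quantify with darkness centroids.

```bash
cat > cen.py <<'E'
import cv2,numpy as np,sys
for fn in sys.argv[1:]:
    im=cv2.imread(fn)
    for k,n in enumerate(("top","side")):
        g=cv2.cvtColor(im[:,400*k:400*k+400],6).astype(float)
        print(fn,n)
        for c in range(45,215,10):
            col=g[160:245,c:c+10].mean(1);d=np.median(col)-col;d=np.clip(d-.15*d.max(),0,None);pk=d.argmax();w=slice(max(0,pk-20),pk+21)
            print(c+5,"depth %.0f cen %.1f width %.1f"%(d.max(),160+(d[w]*np.arange(85)[w]).sum()/d[w].sum(),d[w].sum()/d.max()),end=" | ")
        print()
E
python3 cen.py pics/r3.png pics/r4.png
```

```text
pics/r3.png top
50 depth 15 cen 195.7 width 24.0 | 60 depth 21 cen 193.9 width 17.8 | 70 depth 27 cen 197.1 width 15.7 | 80 depth 27 cen 199.5 width 15.8 | 90 depth 26 cen 200.9 width 16.3 | 100 depth 25 cen 202.8 width 15.7 | 110 depth 25 cen 204.0 width 16.3 | 120 depth 25 cen 203.1 width 18.6 | 130 depth 24 cen 200.6 width 21.8 | 140 depth 27 cen 199.3 width 20.1 | 150 depth 28 cen 199.3 width 18.5 | 160 depth 27 cen 199.5 width 16.9 | 170 depth 27 cen 200.3 width 15.5 | 180 depth 32 cen 201.3 width 16.5 | 190 depth 39 cen 202.1 width 19.2 | 200 depth 43 cen 201.9 width 22.3 | 210 depth 41 cen 201.6 width 23.4 | 
pics/r3.png side
50 depth 61 cen 207.4 width 28.0 | 60 depth 50 cen 208.1 width 28.2 | 70 depth 47 cen 207.4 width 26.1 | 80 depth 33 cen 204.7 width 19.9 | 90 depth 16 cen 194.0 width 14.2 | 100 depth 7 cen 184.9 width 13.1 | 110 depth 7 cen 185.5 width 11.0 | 120 depth 9 cen 190.4 width 13.5 | 130 depth 18 cen 199.4 width 16.1 | 140 depth 36 cen 203.9 width 15.6 | 150 depth 45 cen 206.3 width 15.0 | 160 depth 44 cen 208.5 width 13.7 | 170 depth 48 cen 208.7 width 16.0 |
[... 693 characters left out ...]
3 | 200 depth 43 cen 202.0 width 22.2 | 210 depth 41 cen 201.6 width 23.1 | 
pics/r4.png side
50 depth 27 cen 214.0 width 21.2 | 60 depth 59 cen 211.7 width 20.2 | 70 depth 72 cen 211.0 width 18.0 | 80 depth 65 cen 210.6 width 16.9 | 90 depth 45 cen 208.5 width 17.4 | 100 depth 40 cen 206.1 width 19.3 | 110 depth 46 cen 205.6 width 18.6 | 120 depth 40 cen 204.7 width 16.7 | 130 depth 32 cen 204.7 width 14.6 | 140 depth 40 cen 205.7 width 14.0 | 150 depth 48 cen 206.8 width 14.1 | 160 depth 44 cen 208.3 width 14.3 | 170 depth 48 cen 208.2 width 17.6 | 180 depth 57 cen 206.6 width 21.1 | 190 depth 73 cen 206.9 width 21.8 | 200 depth 79 cen 208.2 width 21.2 | 210 depth 69 cen 208.2 width 19.7 |
```

Mark is at about 88° and needle at about 91.8°, so I'll go another 3.7° clockwise.

```bash
cat > turn3.py <<'E'
from workcell import env
from h import *
import sys
a_to=float(sys.argv[1])
a0=a_to-14
d=np.load("q.npy")
qs=d[:6].copy();qs[5]-=a0-d[6]
env.goto(W(0,0,.20),[180,0,Y+90-a0])
env.move_straight(W(0,0,.1115),rate=.08,force_limit=5)
for a in(a0,a_to-6,a_to,a_to-6):
    q=d[:6].copy();q[5]-=a-d[6];env.set_joints(q)
    if a==a_to:env.dwell(.2)
    s=env.read_state();print(a,s["clock"],s["tool_rot"][2],np.round(s["force"],1))
p=s["position"];env.move_straight([p[0],p[1],.2],rate=.12)
env.goto([.45,-.3,.28],env.read_state()["tool_rot"])
E
python3 turn3.py 160.7 && python3 m3.py pics/r5.png|head -1; python3 cen.py pics/r5.png
```

```text
146.7 34.1333 -45.99027628055827 [-0.6  0.1  0.6]
154.7 34.3917 -53.80572998319128 [ 0.3  0.4 -0.4]
160.7 34.8417 -59.88260561293413 [ 0.2  0.1 -0.1]
154.7 35.0917 -54.09395421410305 [-0.1 -0.3 -0.3]
37.575
pics/r5.png top
50 depth 36 cen 200.3 width 22.1 | 60 depth 50 cen 201.8 width 21.9 | 70 depth 55 cen 203.1 width 21.1 | 80 depth 50 cen 203.1 width 19.1 | 90 depth 45 cen 202.6 width 17.0 | 100 depth 36 cen 203.0 width 15.8 | 110 depth 28 cen 203.9 width 15.7 | 120 depth 25 cen 203.2 width 18.7 | 130 depth 24 cen 201.0 width 21.8 | 140 depth 27 cen 199.9 width 20.0 | 150 depth 28 cen 200.0 width 18.4 | 160 depth 26 cen 200.1 width 16.8 | 170 depth 26 cen 200.8 width 15.7 | 180 depth 33 cen 201.6 width 16.8 | 190 depth 39 cen 201.8 width 19.8 | 200 depth 44 cen 202.1 width 22.3 | 210 depth 42 cen 201.9 width 23.4 | 
pics/r5.png side
50 depth 20 cen 210.0 width 17.9 | 60 depth 51 cen 208.3 width 17.6 | 70 depth 53 cen 207.5 width 15.4 | 80 depth 45 cen 207.6 width 15.4 | 90 depth 36 cen 206.3 width 17.8 | 100 depth 39 cen 205.7 width 18.8 | 110 depth 47 cen 206.1 width 18.6 | 120 depth 41 cen 205.3 width 16.7 | 130 depth 34 cen 204.2 width 15.3 | 140 depth 39 cen 205.3 width 14.9 | 150 depth 45 cen 206.8 width 14.8 | 160 depth 43 cen 208.6 width 14.4 | 170 depth 47 cen 208.2 width 17.7 | 180 depth 58 cen 206.4 width 20.8 | 190 depth 75 cen 206.7 width 20.9 | 200 depth 80 cen 207.8 width 21.1 | 210 depth 68 cen 207.9 width 19.6 |
```

View pics/r5.png

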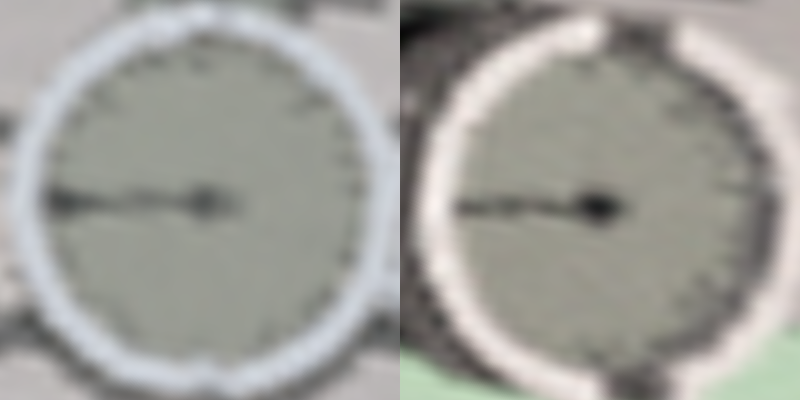

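The wedge is now nearly on the needle line in both panes: top about (70,203) against hub row 202, side about row 208 against hub row 207.7. I'll fit a pixel model of needle and wedge jointly over the three states to get the residual angle.

```bash
cat > fit.py <<'E'
from workcell import env
from h import *
from scipy.optimize import least_squares
import sys
files=sys.argv[1:]
fr={"top":env.grab_frame("top"),"side":env.grab_frame("side")}
sub=(np.arange(5)-2)/5.
data=[]
for i,fn in enumerate(files):
    im=cv2.cvtColor(cv2.imread(fn),6).astype(np.float32)
    for k,n in enumerate(fr):
        f=fr[n];u0=np.round(proj(f,W(0,0,.104))[0]).astype(int)
        uu,vv=np.meshgrid(np.arange(u0[0]-18,u0[0]+19),np.arange(u0[1]-18,u0[1]+19));uv=np.c_[uu.ravel(),vv.ravel()]
        toL=lambda P:np.array([L(p) for p in P])*1000
        l=toL(unproj(f,uv,.104));cx,cy=200-4*l[:,1],200-4*l[:,0]
        rad=np.hypot(l[:,0]+(.5),l[:,1]-(0 if k==0 else 1))
        keep=rad<(38 if k==0 else 36)
        if "r3" in fn and k: keep&=~((l[:,1]>15)&(abs(l[:,0])<12))
        uv,cx,cy=uv[keep],cx[keep],cy[keep]
        I=cv2.remap(np.ascontiguousarray(im[:,400*k:400*k+400]),cx.astype(np.float32),cy.astype(np.float32),cv2.INTER_LINEAR).ravel()
        S=np.array([toL(unproj(f,uv+[a,b],.104)) for a in sub for b in sub])
        c=np.array(f["position"]);cl=L(c)/(c[2]-.104) # parallax mm per mm
        data.append((i,k,I,S,cl))
sg=lambda x:1/(1+np.exp(-np.clip(x/.4,-40,40)))
def model(p,i,k,S,cl):
    al,dz,wh,wt,tail,rh,ri,wi,wo=p[:9];m=p[9+i];cx,cy,bg,dn,gx,gy=p[9+NF+6*k:15+9*0+NF+6*k]
    X,Yy=S[...,0]-cx,S[...,1]-cy
    t=np.radians(al);r=-X*np.cos(t)+Yy*np.sin(t);s=X*np.sin(t)+Yy*np.cos(t)
    hw=wh+(wt-wh)*np.clip(r,0,36)/36
    nd=sg(hw-abs(s))*sg(36.5-r)*sg(r+tail);nd=np.maximum(nd,sg(rh-np.hypot(X,Yy)))
    # card lies dz below needle: appears moved towards camera nadir direction => shift +cl*dz
    X2,Y2=X-cl[0]*dz,Yy-cl[1]*dz
    t=np.radians(m);r=-X2*np.cos(t)+Y2*np.sin(t);s=X2*np.sin(t)+Y2*np.cos(t)
    hw=wi+(wo-wi)*(r-ri)/(40-ri)
    wd=sg(hw-abs(s))*sg(r-ri)
    return (bg+gx*X+gy*Yy-dn*np.maximum(nd,wd)).mean(0)
NF=len(files)
g=[3,85.5,88.5][:NF] if NF==3 else [88]*NF
p0=np.r_[91.5,3,1,.6,8,3,30,.6,3,g]
for k in(0,1):p0=np.r_[p0,0,0,[150,170][k],[100,120][k],0,0]
for d in data: p0[9+NF+6*d[1]+2]=np.median(d[2])
res=lambda p:np.concatenate([(model(p,i,k,S,cl)-I)/10 for i,k,I,S,cl in data]+[[(p[1]-3)/2,(p[3]-.6)/.3,(p[7]-.6)/.5]])
s=least_squares(res,p0,loss="soft_l1",x_scale=np.maximum(abs(p0),1)*.1)
J=s.jac;sd=np.sqrt(np.diag(np.linalg.pinv(J.T@J))*2*s.cost/len(s.fun))
print("needle %.2f+-%.2f"%(s.x[0],sd[0]),"marks",np.round(s.x[9:9+NF],2),np.round(sd[9:9+NF],2),"shape",np.round(s.x[1:9],2),np.round(s.x[9+NF:],1),"cost",s.cost,len(s.fun))
for kk in(0,1):
    D=data;data=[d for d in D if d[1]==kk]
    q=least_squares(res,s.x,loss="soft_l1",x_scale=np.maximum(abs(p0),1)*.1);print(["top","side"][kk],np.round(q.x[0],2),np.round(q.x[9:9+NF],2),"dz",q.x[1].round(1));data=D
E
python3 fit.py pics/r3.png pics/r4.png pics/r5.png
```

```text
needle 90.77+-0.16 marks [2.000e-02 8.781e+01 9.019e+01] [0.31 0.37 0.26] shape [ 4.08  1.11  1.24  9.    4.64 25.03  0.44  5.74] [ -0.7  -1.1 152.1  57.4  -0.   -0.   -1.9   1.2 151.7  93.2   0.    0.2] cost 258.02483822108115 2029
top 91.33 [ 0.72 88.6  90.38] dz 3.5
side 90.3 [-7.39 68.51 88.5 ] dz 7.8
```

The joint fit has the needle 0.6-0.9° ahead of the mark. I'll do one last nudge of 0.9°.

```bash
python3 turn3.py 161.6 && python3 m3.py pics/r6.png|head -1; sed -i 's/g=\[3,85.5,88.5\].*/g=[3,88,90,91][:NF]/' fit.py; python3 fit.py pics/r3.png pics/r4.png pics/r5.png pics/r6.png
python3 - <<'E'
from workcell import env
from h import *
f=env.grab_frame("top");m=np.asarray(env.trace(f,"bar")[0]["mask"]).astype(np.uint8)
q=max(cv2.findContours(m,0,1)[0],key=len)[:,0].astype(float)
print("tail y",np.sort([L(p)[1] for p in unproj(f,q,.028)])[:4],env.read_state()["clock"])
E
```

```text
147.6 41.1833 -46.89244661432121 [ 0.2 -0.1  0.1]
155.6 41.4417 -54.710718643018375 [ 0.9 -0.3  0.7]
161.6 41.8917 -60.78074165369846 [ 0.3 -0.2 -0.5]
155.6 42.1417 -54.991258178760276 [ 0.8  1.  -0.5]
44.625
needle 90.89+-0.14 marks [-0.14 88.08 90.12 90.56] [0.3  0.34 0.26 0.26] shape [ 4.27  1.13  1.27  8.98  4.68 25.39  0.34  5.98] [ -0.7  -1.1 152.2  56.9  -0.   -0.   -1.9   1.2 151.8  91.8   0.    0.2] cost 354.3469833736699 2718
top 91.28 [ 0.59 88.43 90.33 90.71] dz 3.4
side 90.86 [-8.23 82.89 89.02 89.02] dz 7.9
tail y [-0.14015339 -0.13955217 -0.13895442 -0.13895124] 45.325
```

The mark is within about 0.5° of the needle, the bar's tail is at y = -140 mm (home), and the arm is clear.

```bash
python3 -c "
from workcell import env
print(env.close_job())"
```

```text
the job is handed in; nothing more can be done
None
```

The job is handed in at about 45 s: the bar rests against the end stop after a slow push, and by my camera fit the zero mark is within about 0.5° of the needle tip.

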